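Hang the turner on the revolving utensil tree

ROBOT

A 7-joint arm with a two-finger parallel gripper is mounted at the origin on a cart in front of the work surface, level with it; the furniture and walls round the work are solid. World frame = base frame: x ahead of the robot, y to its left, z up, the work surface at z = 0. Lengths are in m, angles in rad, forces in N, time in s.
With the tool pointing down it reaches from about 0.4 to 0.875 m from the base axis. Payload 19.3 kg.
Tool frame: the origin (TCP) lies midway between the tips of the shut fingers; the grasp point (between the pads) lies 19 mm behind it (bot.pinch_z is the distance from the TCP to the grasp point, in m); z points along the fingers, y is the line along which they close (so a half turn about z gives the same grasp; the last joint's range is limited). The gripper opens to 85 mm and grips with 20 to 120 N. Pads are 22 mm wide; open, the fingers measure 114 mm over their backs; the gripper's body (76 mm by 85 mm) begins 54 mm behind the grasp point. The pads swing forward as they close: fully open they stand 13 mm farther back than shut.
Start: joints at [-1.384, 0.521, -0.036, 1.599, 0.021, 1.021, -0.113], TCP at [0.159, 0.604, 0.197] pointing down, gripper open.
Joint ranges: [-2.91, 2.91], [-0.3, 2.13], [-1.5, 1.42], [0.17, 2.43], [-1.26, 4.41], [0.16, 1.93], [-2.52, 2.52]. Speed limits (rad/s): [1.89, 1.89, 2.39, 2.39, 3.01, 3.01, 3.01].

INTERFACE

Orientations are given as [roll, pitch, yaw] about the fixed x, y, z axes, in that order (R = Rz(yaw) Ry(pitch) Rx(roll)).
In Python, from workcell import observe, viewer, bot gives the robot as it stands. The module is installed in compiled form; this text tells all that it offers.
- The arm moves only by the tool play_rows, never from a script. Its argument "motion" is a list of rows, each a list of 7 numbers: the shift along the tool's x, y, z in cm, then the turn, a rotation vector about the tool's x, y, z in rad, then the opening, from -1 (shut) to 1 (fully open), so that 0 is half open. A call has exactly 5 rows; each row is the pose to reach, as a shift and turn from the pose commanded when the call began, along the tool's axes at that moment; what a row does not reach only later rows make up. A row lasts 1/10 s, in which the tool goes at most 50 mm and 8.59 degrees, less where a joint would pass 70% of its speed; a pose out of reach is approached as far as the arm can. A call with a gripper value outside its range is refused whole. The fingers move at their own pace and stop on an object; "squeeze" is the grip in N (left out, the last holds). Time passes only in rows, so rows that repeat a pose let the fingers close, or fill a call up. It gives the time, the measured TCP pose, the force, the opening and the grip force at its end, in the units of the state.
- observe(): the state, without advancing time (a new reading comes with each control period).
- viewer.grab_frame(name): name is "scene" or "top" or "wrist"; returns (picture, depth): 384x512x3 uint8, red, green, blue; 384x512 float32, m along the optical axis (not along the pixel's ray), 0 where there is no reading.
- viewer.camera_info(name): a dict with "fx", "fy", "cx", "cy" (pixels), "k1" (the pictures are not rectified: a ray, as slopes to the right and down, at radius r is drawn at 1 + k1 r^2 times it, then the intrinsics apply), "R" (3x3) and "t" (3): a world point X has camera coordinates R X + t. Camera axes: x right, y down, z forward; pixel columns grow to the right and rows downward; lengths in m; the calibration is good to about 2 mm. A picture is of the moment at which its call begins: read the wrist's pose just before it. camera_info takes no time and is no camera call; for the wrist camera it gives the pose at the moment of the call.
- bot.job_done(): hands the job in; it is judged then, once.
The state is a dict: "clock": time; "qpos": joint angles; "qd": joint speeds; "joint_efforts": joint torques, N m; "position": TCP position; "tool_rot": TCP orientation; "force": force on the tool from outside, world axes, zero at the start; "moment": the same for the moment, N m; "grip_width": finger opening in m; "finger_force": force on a finger pad.
Only numpy, scipy, OpenCV 4.12 (cv2) and the standard library are available. Lean on these libraries where they do the work, as an engineer would, in place of code of your own. Each camera call takes 0.05 s, during which the arm holds its last target. There are 200 camera calls.

TASK

Turn the revolving utensil tree until its empty hook stands over the white mark on the base, then take the orange-handled turner out of the wooden block and hang it by the hole in its handle on that hook. While hanging it, keep it upright and slide it along the hook until it presses firmly, but not hard, against the hook's rubber stop, then leave it hanging freely on the hook with the tree still lined up. Do not disturb the lemon, garlic, tin and salt shaker.

Things in the scene. Friction and masses are not known exactly. Their poses are not given: they have to be found in the camera images.
- tree_base: fixed round dark wooden base of the tree, 190 mm across, 22 mm high; origin at the centre of its underside, on the tree's axis. Its -x axis points to the white mark, roughly towards the robot
- mark (a point): outer end of the white bar mark on top of the base, 90 mm from the tree's axis, 18 mm above the worktop
- tree (a joint): turn of the tree on its base, rad, counter-clockwise seen from above positive; 0 = the empty hook is exactly over the mark. It turns stiffly (about 0.12 N m) and stays where it is left; travel -3 to 3. Four hooks at right angles, height of their centre lines 195 mm; the other three carry a wooden spoon, a ladle and a masher, fixed to the tree, reaching 120 mm from the axis and from 50 to 215 mm above the worktop
- knob (a point): centre, 252 mm high, of the round black knob on top of the tree: 38 mm across, from 236 to 266 mm high, axis vertical; turning it turns the tree; axes as of hook_root
- hook_tip (a point): end of the straight part of the empty hook, on its centre line, 115 mm from the tree's axis, 195 mm high. The hook is a level steel rod 7 mm thick running straight out from the axis; at this point it turns up, and the upturned end's top is 13.5 mm above the centre line
- hook_root (a point): root of the empty hook: point on the rod's centre line 15 mm from the tree's axis; -x runs out along the hook (100 mm to hook_tip), z up
- turner: turner (flat spatula), 188 mm long, 0.12 kg or so, standing upright in the block with play; origin at the middle of the blade's lower edge, z up along it, y across its width, x across its thickness (front and back are alike). Steel blade 56 mm wide, 4 mm thick, z 0 to 60 mm; neck 14 mm wide to 110 mm; orange handle 32 mm wide (y), 10 mm thick (x), z 110 to 188 mm, with a hole through it along x. Solid above the hole from z 156 to 188 mm: the place to grip, across its width
- turner_hole (a point): centre of the handle's hole, 142 mm above the turner's origin, 46 mm below its top end; the hole is 14 mm wide (y) and 28 mm high (z), through the 10 mm thickness; axes as of the turner
- stand: fixed wooden block 60 x 90 x 53 mm, origin at the centre of its underside; its slot, 45 mm deep, holds the turner's blade, whose width lies along the block's y
- salt_shaker: the blue-capped white salt shaker near the sink (another, by the cooker, is fixed), 51 mm across, 130 mm high, loose; leave alone. Origin at its underside
- tin: food tin, 75 mm across, 58 mm high, loose; leave alone. Origin at its underside
- garlic: garlic bulb, 53 mm, loose; leave alone. Origin at its underside
- lemon: lemon, 83 x 58 x 58 mm, loose; leave alone. Origin at its underside
- stop_zone (a point): point on the empty hook's rod, 51 mm out from hook_root, that only marks the middle of the range of the black rubber stop washer (stop_washer_c0 in the rules; 22 mm across, 6 mm thick). Its outer face is set anew each time within 15 mm either way of this point, unmeasured: feel for it. Firmly means 4 to 8 N for half a second; under 3 N does not count, over 11 N is too hard; it rises 1 to 3 N/mm

How it is judged:
On the way, in this order (a step that is already met when the one before it is completed fails the run):
1. the empty hook stands over the white mark (hook tip within 32 mm of it, seen from above) while the turner is still in the block (horizontal distance between hook_tip and mark below 0.032 m and horizontal distance between turner and stand below 0.01 m and height (world z) of turner below 0.03 m), for 0.2 s.
2. the turner, with the hook through its hole, presses on the rubber stop with 3 N or more (contact force between turner and stop_washer_c0 above 3 N and x of turner_hole in the frame of hook_root between -0.088 and -0.03 m and y of turner_hole in the frame of hook_root between -0.01 and 0.01 m and z of turner_hole in the frame of hook_root between -0.014 and 0.014 m), for 0.2 s.
At the end, for the whole second after the job is handed in: the turner hangs at rest by its hole on the empty hook, behind the upturned end, hanging down (within 0.25 rad of vertical), released, and the hook's tip is within 40 mm of the white mark seen from above (exactly lined up it is 25 mm from it) (x of turner_hole in the frame of hook_root between -0.096 and -0.03 m and y of turner_hole in the frame of hook_root between -0.012 and 0.012 m and z of turner_hole in the frame of hook_root between -0.016 and -0.004 m and angle between turner's own z axis and vertical below 0.25 rad and linear speed of turner below 0.05 m/s and horizontal distance between hook_tip and mark below 0.04 m); the robot touches nothing.
It fails at once if the rubber stop pressed with more than 11 N (contact force between turner and stop_washer_c0 above 11 N).
It fails at once if the turner pushed askew (over 0.2 rad from vertical) while it presses on the rubber stop (contact force between turner and stop_washer_c0 above 3 N and angle between turner's own z axis and vertical above 0.2 rad).
It fails at once if the turner pressed or knocked against the tree with more than 20 N (contact force between turner and tree above 20 N).
It fails at once if the lemon, garlic, tin or salt shaker moved more than 30 mm (distance of any of lemon, garlic, tin, salt_shaker from where it was at the start of the episode above 0.03 m).
It also fails if it takes over 72 s, if anything falls off the work surface, if the arm or the gripper's body presses on something with over 40 N, if the wrist force passes 120 N, or if a joint passes its speed limit or range.

## Working session

There is one attempt and no reset: what is moved stays moved. The work goes in short steps, Python scripts to look and compute and a tool call to move; the robot and the scene stay as the last step left them, time stands still between calls to the robot, and variables do not carry over. Pictures are saved under pics/ and viewed, at most 10 in all, crops included, and the job is handed in when it is done.

Besides the shell and the picture viewer there is one more tool, called after "Call:" as name([rows], argument=value, ...), one row to a line, values as JSON. play_rows: Moves the arm, as the interface text tells. Its arguments: {"type":"object","properties":{"motion":{"type":"array"},"squeeze":{"type":"number"}},"required":["motion"]}

```bash
mkdir -p pics; cat > h.py <<'E'
import numpy as np, cv2
from scipy.spatial.transform import Rotation as Ro
from workcell import observe, viewer, bot
def grab(n,save=None):
    ci=viewer.camera_info(n); p,d=viewer.grab_frame(n)
    if save: cv2.imwrite('pics/'+save,p[:,:,::-1])
    return p,d,ci
def rays(ci,uv):
    uv=np.asarray(uv,float).reshape(-1,2)
    K=np.array([[ci['fx'],0,ci['cx']],[0,ci['fy'],ci['cy']],[0,0,1]])
    s=cv2.undistortPoints(uv.reshape(-1,1,2),K,np.array([ci['k1'],0,0,0.])).reshape(-1,2)
    return np.c_[s,np.ones(len(s))]
def cloud(d,ci):
    h,w=d.shape; u,v=np.meshgrid(np.arange(w),np.arange(h))
    r=rays(ci,np.c_[u.ravel(),v.ravel()])*d.reshape(-1,1)
    R=np.array(ci['R']);return ((r-np.array(ci['t']))@R).reshape(h,w,3)
def plane(ci,uv,z):
    R=np.array(ci['R']);c=-R.T@np.array(ci['t']);r=rays(ci,uv)@R
    return c+r*((z-c[2])/r[:,2])[:,None]
E
python3 - <<'E'
from h import *
print(observe(),bot.pinch_z)
ims=[]
for n in ['scene','top']:
    p,d,ci=grab(n); np.savez(f'{n}0.npz',p=p,d=d); ims.append(p); print(n,ci)
a=cv2.resize(np.vstack(ims),(0,0),fx=.78,fy=.78)
cv2.imwrite('pics/a.png',a[:,:,::-1]); print(a.shape)
E
```

```text
{'clock': 0.0, 'qpos': array([-1.38421329,  0.52200477, -0.03629148,  1.60002377,  0.02120881,
        1.02105582, -0.11279731]), 'qd': array([ 0.00013041,  0.00197257, -0.00079788,  0.0019409 , -0.00177687,
       -0.00022856,  0.00160877]), 'joint_efforts': array([-5.09818183e-04, -9.27117276e+01,  1.98000155e+00, -3.69939137e+01,
        1.79823639e-02,  8.11570790e-03, -5.21287529e-05]), 'position': array([0.1586986 , 0.60413231, 0.19612626]), 'tool_rot': array([-3.14049077e+00,  1.03308026e-04,  2.88477614e+00]), 'force': array([-0.19669752, -0.30662369,  0.2748665 ]), 'moment': array([-0.02361609,  0.00301344, -0.01900235]), 'finger_force': 0.0, 'grip_width': 0.0853168647059769} 0.0187
scene {'fx': 400.7497082206206, 'fy': 400.7497082206206, 'cx': 256.31517451168395, 'cy': 203.08797304508363, 'k1': -0.11500907908972088, 'R': array([[-0.61102804, -0.79143416,  0.01663476],
       [-0.3449497 ,  0.24728756, -0.90546042],
       [ 0.71249873, -0.55899986, -0.42410461]]), 't': array([0.34278366, 0.31024916, 1.30148704])}
top {'fx': 433.35665131142616, 'fy': 433.35665131142616, 'cx': 259.911050197777, 'cy': 192.14240623639247, 'k1': 0.03542414188179838, 'R': array([[-0.08255028, -0.99657369, -0.00513175],
       [-0.97476599,  0.08181337, -0.20769649],
       [ 0.20740471, -0.01214315, -0.97817986]]), 't': array([0.09235051, 0.52942525, 1.53598455])}
(599, 399, 3)
```

View pics/a.png

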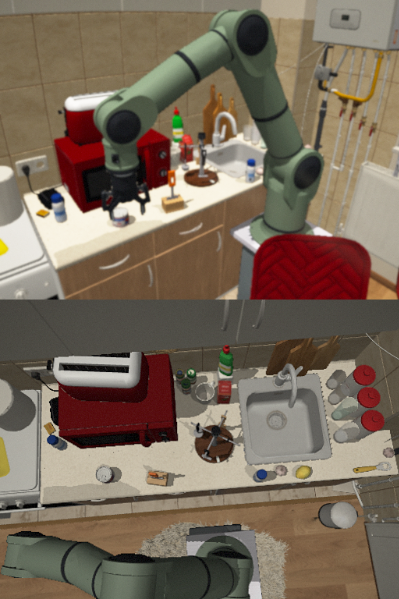

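Top view: the block with the turner is near px (201,230) in the full picture and the tree near (273,182). Loose objects lie to the right at about (335-390,220) and the tin at (134,224).

```bash
python3 - <<'E'
from h import *
ims=[]
for n,(u0,u1,v0,v1) in {'top':(180,320,140,245),'scene':(190,330,155,285)}.items():
    z=np.load(n+'0.npz');p,d=z['p'],z['d'];ci=viewer.camera_info(n);C=cloud(d,ci)
    c=cv2.resize(p[v0:v1,u0:u1],None,fx=5,fy=5,interpolation=cv2.INTER_CUBIC)
    if n=='top':cv2.imwrite('pics/b.png',c[:,:,::-1])
    else: cv2.imwrite('pics/c.png',c[:585,:,::-1])
    hsv=cv2.cvtColor(p,cv2.COLOR_RGB2HSV)
    m=(hsv[...,0]<14)&(hsv[...,0]>4)&(hsv[...,1]>200)&(hsv[...,2]>120)
    k=C[m]; k=k[(abs(k[:,0]-.45)<.4)&(k[:,2]>.03)&(k[:,2]<.3)]
    print(n,len(k),np.median(k,0),k.min(0),k.max(0))
    for (lo,hi) in [(.22,.3),(.05,.21),(.015,.03)]:
        r=C[v0:v1,u0:u1].reshape(-1,3);r=r[(r[:,2]>lo)&(r[:,2]<hi)]
        print(lo,len(r),np.median(r,0).round(3),r.min(0).round(3),r.max(0).round(3))
E
```

```text
return _methods._mean(a, axis=axis, dtype=dtype,
  ret = um.true_divide(
Traceback (most recent call last):
ValueError: zero-size array to reduction operation minimum which has no identity
```

View pics/b.png

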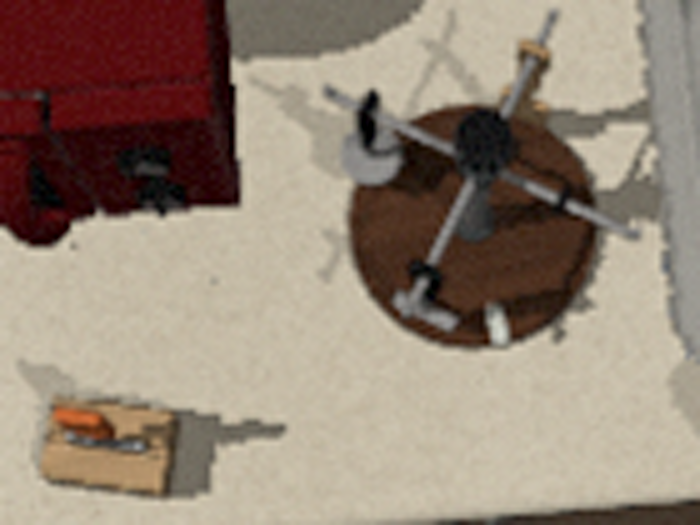

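The top crop shows the knob at (277,168), the white mark at (279.6,205) and the empty hook with its black stop pointing right, its tip at (307,187). The block is near (201.5,229) with the orange handle at its upper left.

```bash
python3 - <<'E'
from h import *
ci=viewer.camera_info('top')
z=np.load('top0.npz');C=cloud(z['d'],ci)
f=lambda x,y:(180+(x+.5)/5-.5,140+(y+.5)/5-.5)
def P(name,x,y,h): 
    u=f(x,y); print(name,np.round(u,1),plane(ci,[u],h)[0].round(4), 'cloud',C[int(round(u[1])),int(round(u[0]))].round(3))
P('knobtop',485,135,.266);P('tip',637,235,.205);P('tipL',328,90,.205);P('far',555,13,.205)
P('mark out',500,343,.02);P('mark in',494,307,.022)
P('washer',565,198,.195)
for n,x,y in [('bl',42,478),('br',165,495),('tr',174,410),('tl',52,400)]: P(n,x,y,.053)
P('hand',72,418,.188);P('hand2',95,425,.188);P('slotL',75,440,.053);P('slotR',150,447,.053)
# base circle fit
p=z['p'];hsv=cv2.cvtColor(p,cv2.COLOR_RGB2HSV);
r=C[140:245,240:320].reshape(-1,3);k=r[(r[:,2]>.014)&(r[:,2]<.03)]
(c,rad)=cv2.minEnclosingCircle(k[:,:2].astype(np.float32));print('base',c,rad,len(k))
k=r[(r[:,2]>.258)&(r[:,2]<.28)];print('knob',k.mean(0),k.min(0),k.max(0),len(k))
for n in ['scene']:
    z=np.load(n+'0.npz');p,d=z['p'],z['d'];ci=viewer.camera_info(n);C=cloud(d,ci)
    c=cv2.resize(p[205:285,190:330],None,fx=5,fy=5,interpolation=cv2.INTER_CUBIC);cv2.imwrite('pics/c.png',c[:,:,::-1])
E
```

```text
knobtop [276.6 166.6] [ 0.5699 -0.0098  0.266 ] cloud [ 0.568 -0.011  0.269]
tip [307.  186.6] [ 0.5093 -0.1078  0.205 ] cloud [ 0.508 -0.108  0.203]
tipL [245.2 157.6] [0.6267 0.0896 0.205 ] cloud [0.627 0.09  0.201]
far [290.6 142.2] [ 0.668  -0.0685  0.205 ] cloud [ 0.737 -0.09  -0.002]
mark out [279.6 208.2] [ 0.4758 -0.0205  0.02  ] cloud [ 0.477 -0.022  0.016]
mark in [278.4 201. ] [ 0.503  -0.0184  0.022 ] cloud [ 0.505 -0.017  0.014]
washer [292.6 179.2] [ 0.5409 -0.0635  0.195 ] cloud [ 0.542 -0.065  0.195]
bl [188.  235.2] [0.3995 0.3192 0.053 ] cloud [0.401 0.32  0.049]
br [212.6 238.6] [0.3798 0.2317 0.053 ] cloud [ 0.384  0.236 -0.   ]
tr [214.4 221.6] [0.4408 0.2215 0.053 ] cloud [ 0.448  0.229 -0.005]
tl [190.  219.6] [0.4555 0.3093 0.053 ] cloud [0.454 0.31  0.052]
hand [194.  223.2] [0.4207 0.2758 0.188 ] cloud [0.42  0.275 0.195]
hand2 [198.6 224.6] [0.4148 0.2609 0.188 ] cloud [0.413 0.259 0.194]
slotL [194.6 227.6] [0.425  0.2942 0.053 ] cloud [0.423 0.292 0.058]
slotR [209.6 229. ] [0.4154 0.2404 0.053 ] cloud [0.416 0.239 0.051]
base (0.5675169825553894, -0.007263903971761465) 0.09438803046941757 1013
knob [ 0.56800241 -0.00756068  0.26337218] [ 0.55014313 -0.02730505  0.25801434] [0.58693042 0.01167485 0.27044838] 105
```

View pics/c.png

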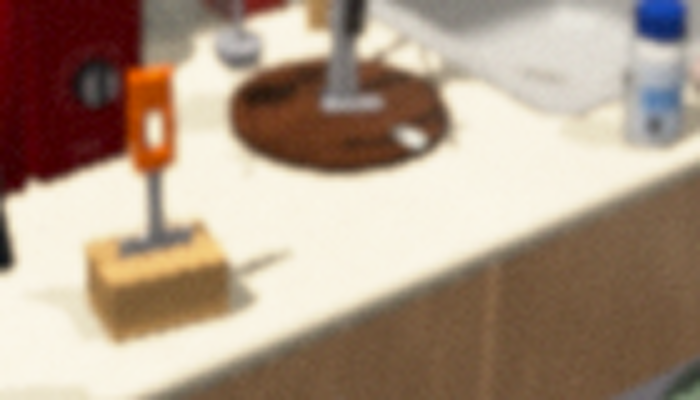

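```bash
cat >> h.py <<'E'
def rel(pos,yaw,roll=np.pi,pitch=0):
    s=observe();R0=Ro.from_euler('xyz',s['tool_rot']);R1=Ro.from_euler('xyz',[roll,pitch,yaw])
    d=R0.inv().apply(np.array(pos)-s['position'])*100
    print('rel cm',d.round(2),'rot',(R0.inv()*R1).as_rotvec().round(3))
def st():
    s=observe();print(round(s['clock'],2),s['position'].round(4),s['tool_rot'].round(3),'F',s['force'].round(1),'w',round(s['grip_width'],4),round(float(s['finger_force']),1),'q7',s['qpos'][-1].round(2))
E
python3 - <<'E'
from h import *
rel([0.25,0.47,0.34],2.6);rel([0.568,-0.0085,0.34],2.2)
E
```

```text
rel cm [-12.24 -10.67 -14.37] rot [-0.001  0.     0.285]
rel cm [-55.15 -48.88 -14.33] rot [-0.001  0.     0.685]
```

Call:
play_rows([
  [-2.4,-2.1,-2.9,0,0,0,1],
  [-4.9,-4.3,-5.8,0,0,0,1],
  [-7.3,-6.4,-8.6,0,0,0,1],
  [-9.8,-8.6,-11.5,0,0,0,1],
  [-12.2,-10.7,-14.4,0,0,0,1],
])

```text
clock: 0.6
position: [0.2502, 0.4685, 0.3416]
tool_rot: [-3.141, -0.0, 2.885]
force: [-0.0, -0.3, -0.0]
grip_width: 0.0852
finger_force: 0.0
```

Call:
play_rows([
  [-3.6,-3.2,0,0,0,0,1],
  [-7.2,-6.4,0,0,0,0,1],
  [-10.8,-9.5,0,0,0,0,1],
  [-14.4,-12.7,0,0,0,0,1],
  [-18,-15.9,0,0,0,0,1],
])

```text
clock: 1.1
position: [0.3839, 0.2686, 0.3407]
tool_rot: [3.141, -0.0, 2.885]
force: [0.8, 0.7, 0.6]
grip_width: 0.0855
finger_force: 0.0
```

Call:
play_rows([
  [-3.6,-3.2,0,0,0,0,1],
  [-7.2,-6.4,0,0,0,0,1],
  [-10.8,-9.5,0,0,0,0,1],
  [-14.4,-12.7,0,0,0,0,1],
  [-18,-15.9,0,0,0,0,1],
])

```text
clock: 1.6
position: [0.5176, 0.0692, 0.3407]
tool_rot: [3.142, 0.0, 2.885]
force: [0.6, 1.4, 0.7]
grip_width: 0.0854
finger_force: 0.0
```

Call:
play_rows([
  [-3.5,-3.2,0,0,0,0.13,1],
  [-7,-6.4,0,0,0,0.27,1],
  [-7,-6.4,0,0,0,0.4,1],
  [-7,-6.4,0,0,0,0.54,1],
  [-7,-6.4,0,0,0,0.68,1],
])

```text
clock: 2.1
position: [0.5683, -0.0091, 0.3403]
tool_rot: [-3.141, -0.0, 2.198]
force: [-0.1, 0.5, 0.2]
grip_width: 0.0856
finger_force: 0.0
```

```bash
python3 - <<'E'
from h import *
st();rel([0.568,-0.0085,0.235],2.2)
p,d,ci=grab('wrist','w1.png');C=cloud(d,ci)
k=C[(C[...,2]>.25)&(C[...,2]<.275)&(abs(C[...,0]-.568)<.035)&(abs(C[...,1]+.008)<.035)]
print(len(k),k.mean(0),k.min(0),k.max(0))
E
```

```text
2.1 [ 0.5683 -0.0091  0.3403] [-3.141 -0.     2.198] F [-0.1  0.5  0.2] w 0.0856 0.0 q7 0.71
rel cm [ 0.06  0.02 10.53] rot [-0.001 -0.    -0.002]
2020 [ 0.56979344 -0.00830011  0.26420905] [ 0.55106768 -0.03034731  0.25019705] [0.5911765  0.00991579 0.26741573]
```

View pics/w1.png

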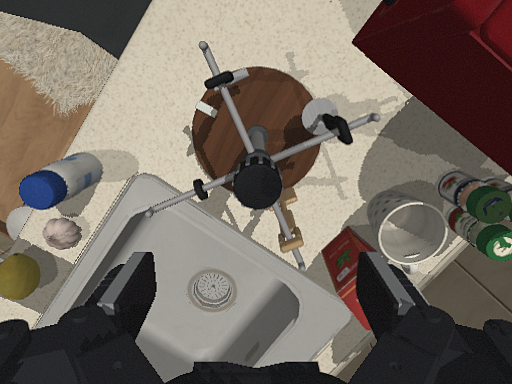

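Wrist view: knob centred at (258,180), empty hook on the left with its stop at (201,188) and tip at (150,212), mark at (206,108). I descend and grip the knob.

Call:
play_rows([
  [0,0,3,0,0,0,1],
  [0,0,6,0,0,0,1],
  [0,0,9,0,0,0,1],
  [0.1,0,10.6,0,0,0,1],
  [0.1,0,10.6,0,0,0,-0.2],
], squeeze=50)

```text
clock: 2.65
position: [0.5666, -0.0077, 0.2327]
tool_rot: [-3.138, -0.002, 2.208]
force: [-0.8, 1.0, 0.3]
grip_width: 0.0732
finger_force: 0.0
```

Call:
play_rows([
  [0,0,0,0,0,0,-1],
  [0,0,0,0,0,0,-1],
  [0,0,0,0,0,0,-1],
  [0,0,0,0,0,0,-1],
  [0,0,0,0,0,0,-1],
])

```text
clock: 3.15
position: [0.568, -0.0079, 0.2351]
tool_rot: [3.141, 0.0, 2.205]
force: [0.5, -0.2, 0.1]
grip_width: 0.0002
finger_force: 0.0
```

```bash
python3 - <<'E'
from h import *
st()
a=grab('wrist')[0];b=grab('top')[0];
c=cv2.resize(b[130:226,210:338],(512,384),interpolation=cv2.INTER_CUBIC)
cv2.imwrite('pics/d.png',cv2.resize(np.hstack([a,c]),(800,300))[:,:,::-1]);st()
E
```

```text
3.15 [ 0.568  -0.0079  0.2351] [3.141 0.    2.205] F [ 0.5 -0.2  0.1] w 0.0002 0.0 q7 0.76
3.25 [ 0.5679 -0.0079  0.2349] [3.141 0.    2.205] F [ 0.9  0.9 -0.6] w 0.0 0.0 q7 0.76
```

View pics/d.png

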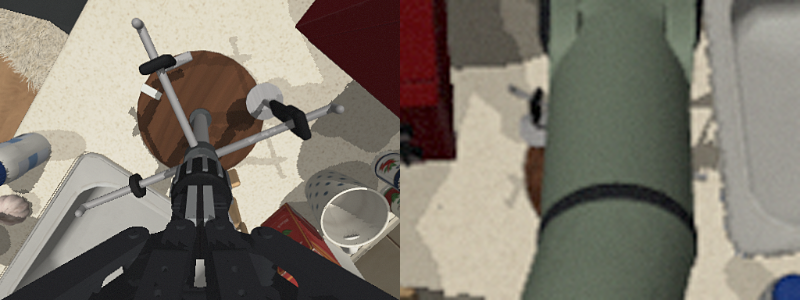

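The left half (wrist) shows the shut fingers at about (205,200) with the knob partly behind them, so the grip missed. I measure the offset.

```bash
python3 - <<'E'
from h import *
p,d,ci=grab('wrist');C=cloud(d,ci);R=np.array(ci['R']);t=np.array(ci['t'])
print('cam',-R.T@t, 'axis',R[2])
def proj(X):
    q=R@np.array(X)+t;x=q[:2]/q[2];x=x*(1+ci['k1']*(x@x));return np.round([ci['fx']*x[0]+ci['cx'],ci['fy']*x[1]+ci['cy']],1),q[2]
print('tcp',proj(observe()['position']),'knobtop',proj([.5695,-.0085,.266]))
for v in range(185,310,8): print(v,[tuple(C[v,u].round(3)) for u in (230,256,262,290)])
E
```

```text
cam [0.52219545 0.05458757 0.41123955] axis [ 0.18091315 -0.24373203 -0.95281957]
tcp (array([254.8, 224.5]), np.float64(0.1916040486691672)) knobtop (array([256.8, 254.3]), np.float64(0.16232156110570328))
185 [(np.float64(0.57), np.float64(-0.06), np.float64(0.019)), (np.float64(0.562), np.float64(0.001), np.float64(0.195)), (np.float64(0.565), np.float64(0.003), np.float64(0.195)), (np.float64(0.627), np.float64(-0.019), np.float64(0.019))]
193 [(np.float64(0.576), np.float64(-0.069), np.float64(0.018)), (np.float64(0.564), np.float64(-0.001), np.float64(0.204)), (np.float64(0.567), np.float64(0.001), np.float64(0.203)), (np.float64(0.583), np.float64(0.011), np.float64(0.198))]
201 [(np.float64(0.582), np.float64(-0.078), np.float64(0.017)), (np.float64(0.559), np.float64(0.005), np.float64(0.239)), (np.float64(0.561), np.float64(0.007), np.float64(0.241)), (np.float64(0.64), np.float64(-0.035), np.float64(0.019))]
209 [(np.float64(0.588), np.float64(-0.087), np.float64(0.015)), (np.float64(0.559), np.float64(0.005), np.float64(0.251)), (np.float64(0.561), np.float64(0.007), np.f
[... 2270 characters left out ...]
p.float64(-0.001), np.float64(0.316)), (np.float64(0.564), np.float64(-0.002), np.float64(0.306)), (np.float64(0.563), np.float64(0.002), np.float64(0.312)), (np.float64(0.57), np.float64(0.009), np.float64(0.314))]
297 [(np.float64(0.554), np.float64(-0.003), np.float64(0.319)), (np.float64(0.566), np.float64(-0.004), np.float64(0.307)), (np.float64(0.564), np.float64(0.001), np.float64(0.314)), (np.float64(0.57), np.float64(0.008), np.float64(0.317))]
305 [(np.float64(0.555), np.float64(-0.003), np.float64(0.322)), (np.float64(0.568), np.float64(-0.007), np.float64(0.306)), (np.float64(0.566), np.float64(-0.001), np.float64(0.315)), (np.float64(0.57), np.float64(0.008), np.float64(0.321))]
```

```bash
python3 - <<'E'
from h import *
p,d,ci=grab('wrist')
cv2.imwrite('pics/e.png',cv2.resize(p[170:340,150:360],None,fx=3,fy=3,interpolation=cv2.INTER_CUBIC)[:,:,::-1])
E
```

```text
(no output)
```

View pics/e.png

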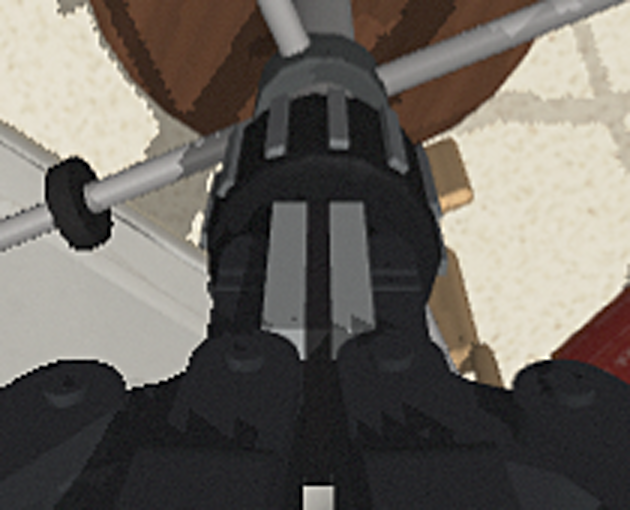

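The crop shows the shut fingers sunk visually into the knob at (315,230) with no grip force, so the closing did not catch. I'll open and close again more slowly.

Call:
play_rows([
  [0,0,0,0,0,0,1],
  [0,0,0,0,0,0,1],
  [0,0,0,0,0,0,1],
  [0,0,0,0,0,0,1],
  [0,0,0.3,0,0,0,1],
], squeeze=40)

```text
clock: 3.85
position: [0.568, -0.0079, 0.2319]
tool_rot: [3.141, 0.0, 2.205]
force: [0.0, -0.2, 0.4]
grip_width: 0.0725
finger_force: 0.0
```

Call:
play_rows([
  [0,0,0,0,0,0,0.3],
  [0,0,0,0,0,0,0.1],
  [0,0,0,0,0,0,0],
  [0,0,0,0,0,0,-0.1],
  [0,0,0,0,0,0,-0.2],
])

```text
clock: 4.35
position: [0.5679, -0.0079, 0.2317]
tool_rot: [3.142, 0.0, 2.205]
force: [0.8, 0.4, -0.1]
grip_width: 0.0341
finger_force: 0.0
```

Call:
play_rows([
  [0,0,0,0,0,0,-0.2],
  [0,0,0,0,0,0,-0.2],
  [0,0,0,0,0,0,-0.2],
  [0,0,0,0,0,0,-0.2],
  [0,0,0,0,0,0,-0.2],
])

```text
clock: 4.85
position: [0.5679, -0.0079, 0.2317]
tool_rot: [3.142, 0.0, 2.205]
force: [-0.6, -0.1, 0.2]
grip_width: 0.0342
finger_force: 0.0
```

The knob offers the fingers no resistance, so I'll turn the tree by pushing the empty hook sideways with shut fingers instead.

Call:
play_rows([
  [0,0,-2,0,0,0,-0.2],
  [0,0,-4,0,0,0,-0.2],
  [0,0,-6,0,0,0,-1],
  [0,0,-7,0,0,0,-1],
  [0,0,-7,0,0,0,-1],
])

```text
clock: 5.35
position: [0.5683, -0.0079, 0.3026]
tool_rot: [3.14, 0.001, 2.205]
force: [-0.3, 0.3, -0.2]
grip_width: -0.0001
finger_force: 0.0
```

```bash
python3 - <<'E'
from h import *
st();rel([.551,-.104,.30],1.38)
A=np.array([.569,-.0085]);r=.097
R0=Ro.from_euler('xyz',[np.pi,0,1.38]);
a0=np.radians(259);P0=np.r_[A+r*np.array([np.cos(a0),np.sin(a0)]),.183];print(P0)
for k in range(1,10):
    a=a0-.12*k;P=np.r_[A+r*np.array([np.cos(a),np.sin(a)]),.183]
    print(k,(R0.inv().apply(P-P0)*100).round(2),.12*k,np.degrees(a).round(1))
E
```

```text
5.35 [ 0.5683 -0.0079  0.3026] [3.140e+00 1.000e-03 2.205e+00] F [-0.3  0.3 -0.2] w -0.0001 0.0 q7 0.73
rel cm [-6.72 -7.09  0.25] rot [0.002 0.    0.825]
[ 0.55049153 -0.10371784  0.183     ]
1 [ 0.07 -1.16 -0.  ] 0.12 252.1
2 [ 0.28 -2.31 -0.  ] 0.24 245.2
3 [ 0.63 -3.42 -0.  ] 0.36 238.4
4 [ 1.1  -4.48 -0.  ] 0.48 231.5
5 [ 1.7  -5.48 -0.  ] 0.6 224.6
6 [ 2.42 -6.39 -0.  ] 0.72 217.7
7 [ 3.23 -7.22 -0.  ] 0.84 210.9
8 [ 4.15 -7.94 -0.  ] 0.96 204.0
9 [ 5.14 -8.55 -0.  ] 1.08 197.1
```

Call:
play_rows([
  [-1.7,-1.8,0,0,0,0.14,-1],
  [-3.4,-3.6,0,0,0,0.28,-1],
  [-5,-5.3,0,0,0,0.42,-1],
  [-6.7,-7.1,0,0,0,0.56,-1],
  [-6.7,-7.1,0,0,0,0.7,-1],
])

```text
clock: 5.85
position: [0.5491, -0.1073, 0.301]
tool_rot: [-3.141, 0.001, 1.495]
force: [-0.0, 0.3, -0.2]
grip_width: 0.0002
finger_force: 0.0
```

Call:
play_rows([
  [0,0,1,0,0,0.12,-1],
  [0,0,5,0,0,0.12,-1],
  [0,0,9,0,0,0.12,-1],
  [0,0,11.9,0,0,0.12,-1],
  [0,0,11.9,0,0,0.12,-1],
])

```text
clock: 6.35
position: [0.548, -0.1035, 0.1789]
tool_rot: [-3.135, 0.001, 1.385]
force: [0.8, -0.3, 1.9]
grip_width: 0.0002
finger_force: 0.0
```

Call:
play_rows([
  [0.1,-1.2,0,0,0,0.12,-1],
  [0.3,-2.3,0,0,0,0.24,-1],
  [0.6,-3.4,0,0,0,0.36,-1],
  [1.1,-4.5,0,0,0,0.48,-1],
  [1.7,-5.5,0,0,0,0.6,-1],
])

```text
clock: 6.85
position: [0.4993, -0.077, 0.1838]
tool_rot: [3.141, -0.001, 0.779]
force: [0.6, -0.6, -0.9]
grip_width: 0.0001
finger_force: 0.0
```

```bash
python3 - <<'E'
from h import *
st()
p,d,ci=grab('wrist','f.png');C=cloud(d,ci)
k=C[(C[...,2]>.185)&(C[...,2]<.205)];r=k[:,:2]-[.569,-.0085];rr=np.hypot(*r.T);a=np.degrees(np.arctan2(r[:,1],r[:,0]))%360
m=(rr>.03)&(rr<.125);h,e=np.histogram(a[m],bins=72,range=(0,360));print([(int(e[i]),int(h[i])) for i in range(72) if h[i]>20])
E
```

```text
6.85 [ 0.4993 -0.077   0.1838] [ 3.141e+00 -1.000e-03  7.790e-01] F [ 0.6 -0.6 -0.9] w 0.0001 0.0 q7 -0.29
[(140, 275), (145, 1477), (150, 1394), (155, 242), (230, 124), (235, 800), (240, 1511), (245, 403), (250, 48), (320, 162), (325, 360), (330, 32)]
```

View pics/f.png

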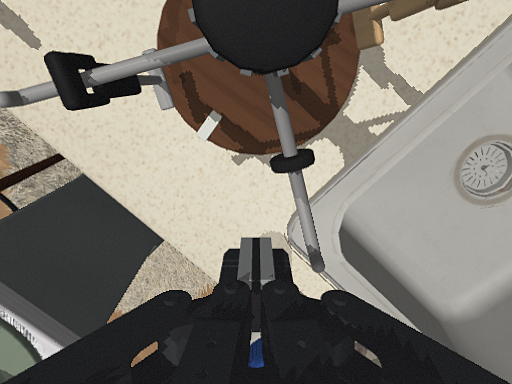

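Wrist view: the hook (stop at (292,160), tip at (318,268)) has not moved, though the fingers at (256,250) are now on its other side. I check where the fingertips really are.

```bash
python3 - <<'E'
from h import *
st();s=observe();print(s['joint_efforts'].round(2))
p,d,ci=grab('wrist');C=cloud(d,ci);R=np.array(ci['R']);t=np.array(ci['t']);print('cam',(-R.T@t).round(3))
for v in range(232,300,6): print(v,[(u,C[v,u].round(3).tolist()) for u in (248,264)])
print('hook',C[230,305],C[265,318],'washer',C[160,290])
E
```

```text
6.9 [ 0.4983 -0.0757  0.1835] [-3.141e+00 -1.000e-03  7.720e-01] F [0.7 1.1 0.6] w 0.0 0.0 q7 -0.3
[  5.35 -62.45  16.11 -35.54   0.56  -0.89   3.71]
cam [ 0.554 -0.022  0.36 ]
232 [(248, [0.429, -0.131, 0.0]), (264, [0.441, -0.145, -0.001])]
238 [(248, [0.504, -0.066, 0.222]), (264, [0.509, -0.071, 0.222])]
244 [(248, [0.504, -0.066, 0.228]), (264, [0.509, -0.071, 0.228])]
250 [(248, [0.504, -0.066, 0.233]), (264, [0.509, -0.071, 0.232])]
256 [(248, [0.505, -0.066, 0.238]), (264, [0.509, -0.071, 0.237])]
262 [(248, [0.505, -0.066, 0.243]), (264, [0.509, -0.071, 0.243])]
268 [(248, [0.505, -0.066, 0.248]), (264, [0.509, -0.07, 0.248])]
274 [(248, [0.505, -0.066, 0.252]), (264, [0.509, -0.071, 0.251])]
280 [(248, [0.505, -0.066, 0.255]), (264, [0.508, -0.071, 0.254])]
286 [(248, [0.505, -0.066, 0.259]), (264, [0.509, -0.07, 0.26])]
292 [(248, [0.505, -0.066, 0.262]), (264, [0.509, -0.07, 0.263])]
298 [(248, [0.505, -0.067, 0.265]), (264, [0.509, -0.07, 0.267])]
hook [ 0.51842836 -0.09239678  0.19512147] [ 0.51233744 -0.10603623  0.20645823] washer [ 0.53951786 -0.0585331   0.20202997]
```

The fingertips really stand at z 0.222 while the reported TCP is at 0.184: they are about 38 mm higher than the reported TCP. So I was above the knob and the hook. I redo the knob grip 38 mm lower.

Call:
play_rows([
  [0,0,-3,0,0,0,-1],
  [0,0,-6,0,0,0,-0.5],
  [0,0,-9,0,0,0,0.2],
  [0,0,-9,0,0,0,0.5],
  [0,0,-9,0,0,0,0.5],
])

```text
clock: 7.45
position: [0.5, -0.0773, 0.2735]
tool_rot: [3.141, -0.001, 0.788]
force: [0.2, 0.3, 0.0]
grip_width: 0.058
finger_force: 0.0
```

```bash
python3 - <<'E'
from h import *
st();rel([.569,-.0085,.275],1.45)
E
```

```text
7.45 [ 0.5    -0.0773  0.2735] [ 3.141e+00 -1.000e-03  7.880e-01] F [0.2 0.3 0. ] w 0.058 0.0 q7 -0.39
rel cm [ 9.74  0.04 -0.13] rot [ 0.001 -0.001 -0.662]
```

Call:
play_rows([
  [2.5,0,0,0,0,-0.13,0.5],
  [5,0,0,0,0,-0.26,0.5],
  [7.5,0,0,0,0,-0.4,0.6],
  [9.7,0,0,0,0,-0.53,0.6],
  [9.7,0,0,0,0,-0.66,0.6],
])

```text
clock: 7.95
position: [0.5693, -0.0063, 0.2714]
tool_rot: [-3.14, 0.001, 1.455]
force: [-0.4, 0.1, -0.5]
grip_width: 0.0681
finger_force: 0.0
```

Call:
play_rows([
  [0,0,3,0,0,0,0.6],
  [0,0,6,0,0,0,0.6],
  [0,0,8,0,0,0,0.6],
  [0,0,8,0,0,0,0],
  [0,0,8,0,0,0,-1],
], squeeze=50)

```text
clock: 8.45
position: [0.5688, -0.009, 0.193]
tool_rot: [3.141, 0.001, 1.445]
force: [46.5, -7.3, -15.9]
grip_width: 0.04
finger_force: 23.4
```

Call:
play_rows([
  [0,0,0,0,0,0,-1],
  [0,0,0,0,0,0,-1],
  [0,0,0,0,0,0,-1],
  [0,0,0,0,0,0,-1],
  [0,0,0,0,0,0,-1],
])

```text
clock: 8.95
position: [0.5708, -0.0092, 0.1938]
tool_rot: [3.136, 0.001, 1.445]
force: [22.0, -4.9, -18.5]
grip_width: 0.0365
finger_force: 54.1
```

Gripped on the knob. I ease the side load, then turn by about 0.9 rad clockwise.

Call:
play_rows([
  [0,0.1,0,0,0,0,-1],
  [0,0.2,0,0,0,0,-1],
  [0,0.2,0,0,0,0.1,-1],
  [0,0.2,0,0,0,0.2,-1],
  [0,0.2,0,0,0,0.3,-1],
])

```text
clock: 9.45
position: [0.5709, -0.0093, 0.1938]
tool_rot: [3.139, -0.0, 1.141]
force: [6.4, -4.0, -7.5]
grip_width: 0.0363
finger_force: 54.9
```

Call:
play_rows([
  [0,0,0,0,0,0.12,-1],
  [0,0,0,0,0,0.24,-1],
  [0,0,0,0,0,0.36,-1],
  [0,0,0,0,0,0.48,-1],
  [0,0,0,0,0,0.6,-1],
])

```text
clock: 9.95
position: [0.5713, -0.0096, 0.1938]
tool_rot: [3.139, -0.002, 0.54]
force: [8.0, -7.4, -10.8]
grip_width: 0.0369
finger_force: 54.7
```

```bash
cat >> h.py <<'E'
def hookang(ci,C,A=(.570,-.0085)):
    k=C[(C[...,2]>.185)&(C[...,2]<.203)];r=k[:,:2]-A;rr=np.hypot(*r.T);a=np.degrees(np.arctan2(r[:,1],r[:,0]))%360
    m=(rr>.03)&(rr<.11);h,e=np.histogram(a[m],bins=180,range=(0,360));print([(int(e[i]),int(h[i])) for i in range(180) if h[i]>30])
E
python3 - <<'E'
from h import *
st()
p,d,ci=grab('wrist','g.png');C=cloud(d,ci);hookang(ci,C)
E
```

```text
9.95 [ 0.5713 -0.0096  0.1938] [ 3.139e+00 -2.000e-03  5.400e-01] F [  8.   -7.4 -10.8] w 0.0369 54.7 q7 -0.59
[(0, 56), (2, 150), (4, 518), (6, 771), (8, 596), (10, 44), (14, 71), (88, 214), (90, 105), (92, 221), (94, 653), (96, 616), (98, 277), (100, 63), (102, 55), (186, 36), (188, 97), (190, 55), (270, 44), (272, 89), (274, 65), (276, 229), (278, 395), (280, 314), (282, 125), (284, 142), (286, 75)]
```

View pics/g.png

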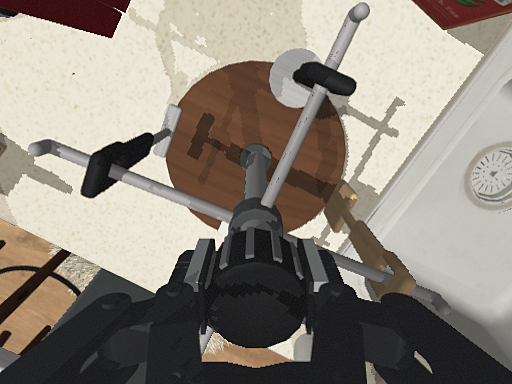

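Gripped knob at (255,290); the three loaded hooks stand at about 7°, 97° and 278°, so the empty one is at 188°, over the mark (187.9°). I release and move up.

Call:
play_rows([
  [0,0,0,0,0,0,0.2],
  [0,0,0,0,0,0,0.6],
  [0,0,0,0,0,0,0.6],
  [0,0,-3,0,0,0,0.6],
  [0,0,-7,0,0,0,0.6],
])

```text
clock: 10.5
position: [0.5691, -0.0086, 0.2628]
tool_rot: [-3.14, 0.002, 0.545]
force: [1.7, 0.9, 1.0]
grip_width: 0.0682
finger_force: 0.0
```

Call:
play_rows([
  [0,0,-3.5,0,0,0,0.6],
  [-3,0,-5,0,0,0,0.6],
  [-7,0,-5,0,0,0,0.6],
  [-11,0,-5,0,0,0,0.6],
  [-15,0,-5,0,0,0,0.6],
])

```text
clock: 11.0
position: [0.4403, -0.0873, 0.3125]
tool_rot: [-3.141, -0.0, 0.545]
force: [-0.5, -0.5, 1.5]
grip_width: 0.0683
finger_force: 0.0
```

```bash
python3 - <<'E'
from h import *
st();rel([.40,.10,.32],1.9)
p,d,ci=grab('wrist');C=cloud(d,ci);hookang(ci,C)
p,d,ci=grab('top','h.png');C=cloud(d,ci);hookang(ci,C)
hsv=cv2.cvtColor(p,cv2.COLOR_RGB2HSV)
m=(hsv[...,0]<14)&(hsv[...,0]>3)&(hsv[...,1]>180)&(hsv[...,2]>100);m[:210]=0;m[245:]=0;m[:,:180]=0;m[:,230:]=0
k=C[m];print(len(k),np.argwhere(m).mean(0),k[(k[:,2]>.1)].mean(0),k[:,2].max())
w=(hsv[...,1]<40)&(hsv[...,2]>225);w[:198]=0;w[215:]=0;w[:,:270]=0;w[:,290:]=0;print(len(C[w]),C[w].mean(0) )
E
```

```text
11.0 [ 0.4403 -0.0873  0.3125] [-3.141 -0.     0.545] F [-0.5 -0.5  1.5] w 0.0683 0.0 q7 -0.67
rel cm [  6.27 -18.11  -0.73] rot [-1.000e-03 -1.000e-03 -1.355e+00]
[(184, 77), (186, 282), (188, 306), (190, 127), (192, 60), (194, 36), (270, 36), (274, 205), (276, 294), (278, 229), (280, 54)]
[]
23 [223.30434783 195.17391304] [0.41957396 0.27146795 0.19131036] 0.19679070702458884
0 [nan nan nan]<stdin>:8: RuntimeWarning: Mean of empty slice.
  ret = um.true_divide(
```

Call:
play_rows([
  [0.8,-1.6,0,0,0,-0.12,0.6],
  [1.7,-3.2,0,0,0,-0.24,0.6],
  [2.5,-4.7,0,0,0,-0.36,0.6],
  [3.4,-6.3,0,0,0,-0.48,0.6],
  [4.2,-7.9,0,0,0,-0.604,0.6],
])

```text
clock: 11.6
position: [0.4368, 0.0037, 0.313]
tool_rot: [3.142, -0.001, 1.154]
force: [0.1, 0.1, 0.1]
grip_width: 0.0682
finger_force: 0.0
```

Call:
play_rows([
  [1.6,-0.8,0,0,0,-0.12,0.6],
  [3.2,-1.6,0,0,0,-0.24,0.6],
  [4.7,-2.5,0,0,0,-0.36,0.6],
  [6.3,-3.3,0,0,0,-0.48,0.6],
  [7.9,-4.1,0,0,0,-0.604,0.6],
])

```text
clock: 12.1
position: [0.4316, 0.0926, 0.313]
tool_rot: [3.141, -0.001, 1.758]
force: [0.4, 0.1, 0.8]
grip_width: 0.0683
finger_force: 0.0
```

Call:
play_rows([
  [1.8,0.2,0,0,0,-0.12,0.6],
  [3.5,0.4,0,0,0,-0.24,0.6],
  [5.3,0.7,0,0,0,-0.36,0.6],
  [7,0.9,0,0,0,-0.48,0.6],
  [8.8,1.1,0,0,0,-0.604,0.6],
])

```text
clock: 12.6
position: [0.4266, 0.181, 0.313]
tool_rot: [3.141, -0.0, 2.362]
force: [0.1, 0.2, 1.1]
grip_width: 0.0682
finger_force: 0.0
```

Call:
play_rows([
  [1.3,1.2,0,0,0,-0.12,0.6],
  [2.6,2.4,0,0,0,-0.24,0.6],
  [4,3.6,0,0,0,-0.36,0.6],
  [5.3,4.8,0,0,0,-0.48,0.6],
  [6.6,5.9,0,0,0,-0.604,0.6],
])

```text
clock: 13.1
position: [0.4215, 0.2695, 0.313]
tool_rot: [3.141, -0.0, 2.966]
force: [0.6, -0.2, -0.1]
grip_width: 0.0685
finger_force: 0.0
```

```bash
python3 - <<'E'
from h import *
st();
p,d,ci=grab('wrist','i.png');C=cloud(d,ci)
hsv=cv2.cvtColor(p,cv2.COLOR_RGB2HSV)
m=(hsv[...,0]<14)&(hsv[...,0]>3)&(hsv[...,1]>180)&(hsv[...,2]>100)
k=C[m];k=k[(np.hypot(k[:,0]-.42,k[:,1]-.268)<.05)];print(len(k))
for lo,hi in [(.188,.2),(.17,.18),(.14,.155),(.12,.13)]:
    q=k[(k[:,2]>lo)&(k[:,2]<hi)]
    if len(q)>5:
        r=cv2.minAreaRect(q[:,:2].astype(np.float32));print(lo,len(q),q.mean(0).round(4),r)
q=C[(C[...,2]>.046)&(C[...,2]<.058)];q=q[(np.hypot(q[:,0]-.42,q[:,1]-.268)<.08)];print(len(q),cv2.minAreaRect(q[:,:2].astype(np.float32)))
E
```

```text
13.1 [0.4215 0.2695 0.313 ] [ 3.141 -0.     2.966] F [ 0.6 -0.2 -0.1] w 0.0685 0.0 q7 0.86
522
0.188 342 [0.421  0.2715 0.1946] ((0.42129072546958923, 0.2711503505706787), (0.030137186869978905, 0.008327805437147617), 77.23487854003906)
0.17 15 [0.417  0.269  0.1756] ((0.41789013147354126, 0.27327319979667664), (0.027174293994903564, 0.0008171891677193344), 75.87788391113281)
0.14 15 [0.4172 0.266  0.1461] ((0.42035841941833496, 0.2723868787288666), (0.028277458623051643, 0.005229261703789234), 75.9527816772461)
0.12 25 [0.4173 0.2704 0.1263] ((0.4178667962551117, 0.2731366753578186), (0.02762976475059986, 0.0006593525758944452), 76.62870025634766)
2502 ((0.4222811758518219, 0.2710803747177124), (0.08983440697193146, 0.05950489267706871), 77.520263671875)
```

View pics/i.png

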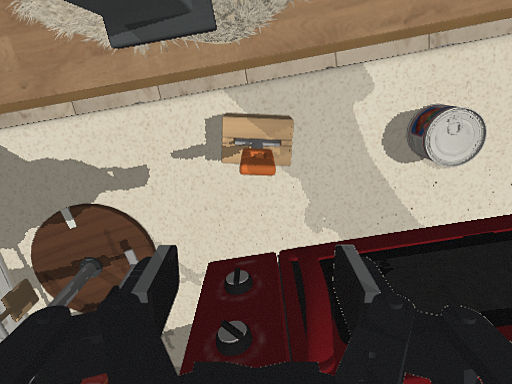

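Wrist view: turner stands upright in the block, handle top at (258,160), its top centre (0.421,0.271), height 0.195 as expected; width axis 77.4°. I descend to grip.

Call:
play_rows([
  [0,0.2,4,0,0,0.044,0.6],
  [0,0.2,8,0,0,0.044,0.6],
  [0,0.2,12,0,0,0.044,0.6],
  [0,0.2,16,0,0,0.044,0.6],
  [0,0.2,18.8,0,0,0.044,0.6],
], squeeze=60)

```text
clock: 13.65
position: [0.4213, 0.2702, 0.1227]
tool_rot: [-3.14, -0.001, 2.917]
force: [-0.1, 1.4, 0.5]
grip_width: 0.0682
finger_force: 0.0
```

Call:
play_rows([
  [0,0,0,0,0,0,0.2],
  [0,0,0,0,0,0,0],
  [0,0,0,0,0,0,-0.3],
  [0,0,0,0,0,0,-1],
  [0,0,0,0,0,0,-1],
])

```text
clock: 14.15
position: [0.4228, 0.2712, 0.1265]
tool_rot: [3.139, 0.001, 2.917]
force: [-0.2, -1.4, 8.3]
grip_width: 0.031
finger_force: 59.6
```

Call:
play_rows([
  [0,0,0,0,0,0,-1],
  [0,0,0,0,0,0,-1],
  [0,0,0,0,0,0,-1],
  [0,0,0,0,0,0,-1],
  [0,0,0,0,0,0,-1],
])

```text
clock: 14.65
position: [0.4228, 0.2712, 0.1265]
tool_rot: [3.139, 0.001, 2.917]
force: [-0.3, -2.3, 9.0]
grip_width: 0.0308
finger_force: 59.6
```

Call:
play_rows([
  [0,0,-1.5,0,0,0,-1],
  [0,0,-3,0,0,0,-1],
  [0,0,-5,0,0,0,-1],
  [0,0,-7,0,0,0,-1],
  [0,0,-8,0,0,0,-1],
])

```text
clock: 15.15
position: [0.4226, 0.2711, 0.2072]
tool_rot: [3.139, 0.002, 2.917]
force: [0.5, -0.1, -1.8]
grip_width: 0.0308
finger_force: 59.9
```

Call:
play_rows([
  [-0.5,-2.2,0,0,0,0,-1],
  [-1.2,-5.2,0,0,0,0,-1],
  [-2,-8.6,0,0,0,0,-1],
  [-2.7,-12,0,0,0,0,-1],
  [-3.3,-14.6,0,0,0,0,-1],
])

```text
clock: 15.65
position: [0.4213, 0.1192, 0.2052]
tool_rot: [3.141, 0.0, 2.916]
force: [0.0, 0.2, -1.9]
grip_width: 0.0309
finger_force: 59.8
```

Call:
play_rows([
  [-0.7,-3,0,0,0,-0.08,-1],
  [-1.4,-6.5,0,0,0,-0.16,-1],
  [-2.2,-10,0,0,0,-0.25,-1],
  [-2.9,-13,0,0,0,-0.33,-1],
  [-3.3,-14.6,0,0,0,-0.36,-1],
])

```text
clock: 16.15
position: [0.421, -0.031, 0.2052]
tool_rot: [3.141, 0.001, -3.005]
force: [-0.1, 0.4, -1.7]
grip_width: 0.0311
finger_force: 59.8
```

```bash
python3 - <<'E'
from h import *
st();A=np.array([.570,-.0088])
for n in ['wrist','top','scene']:
    p,d,ci=grab(n,f'j_{n}.png');C=cloud(d,ci)
    hsv=cv2.cvtColor(p,cv2.COLOR_RGB2HSV)
    m=(hsv[...,0]<14)&(hsv[...,0]>3)&(hsv[...,1]>180)&(hsv[...,2]>100)
    s=observe()['position'];k=C[m];w=(np.hypot(k[:,0]-s[0],k[:,1]-s[1])<.05)&(k[:,2]>.12);k=k[w]
    print(n,len(k),k.mean(0) if len(k) else 0, np.argwhere(m)[w].mean(0) if len(k) else 0)
    if len(k)>10: print(k.min(0),k.max(0),cv2.minAreaRect(k[:,:2].astype(np.float32)))
    if n!='scene': hookang(ci,C)
    K=C[(C[...,2]>.186)&(C[...,2]<.2)];r=np.hypot(*(K[:,:2]-A).T);a=np.degrees(np.arctan2(K[:,1]-A[1],K[:,0]-A[0]))%360
    q=K[(abs(a-188)<8)&(r>.035)&(r<.112)]
    if len(q)>20:
        vx,vy,x0,y0=cv2.fitLine(q[:,:2].astype(np.float32),cv2.DIST_HUBER,0,.01,.01).ravel();print('hook line',len(q),np.degrees(np.arctan2(-abs(vx)*vy/vx,-abs(vx)))%360,x0,y0)
E
```

```text
16.15 [ 0.421  -0.031   0.2052] [ 3.141e+00  1.000e-03 -3.005e+00] F [-0.1  0.4 -1.7] w 0.0311 59.8 q7 1.83
wrist 1073 [ 0.41795021 -0.02772401  0.25726359] [275.35414725 265.75768872]
[ 0.41319906 -0.04613907  0.20005852] [ 0.42300821 -0.01622123  0.27577447] ((0.4196123480796814, -0.030694350600242615), (0.009215323254466057, 0.029982442036271095), 8.934744834899902)
[(180, 66), (182, 67), (184, 74), (186, 215), (188, 181), (190, 119), (192, 86), (194, 65), (196, 58)]
hook line 750 187.66194 0.5019942 -0.01856077
top 0 0 0
[]
scene 57 [ 0.41445334 -0.0312396   0.23524447] [188.92982456 287.56140351]
[ 0.40941495 -0.04552838  0.20222191] [ 0.42506848 -0.01460221  0.27509931] ((0.41516557335853577, -0.030531756579875946), (0.01367825735360384, 0.03323810175061226), 11.07022762298584)
hook line 32 189.24028 0.5029751 -0.016464788
```

```bash
python3 - <<'E'
import cv2,numpy as np
a=cv2.imread('pics/j_wrist.png');b=cv2.imread('pics/j_top.png')[140:236,210:338];c=cv2.imread('pics/j_scene.png')[150:246,200:328]
b=cv2.resize(b,(384,288),interpolation=cv2.INTER_CUBIC);c=cv2.resize(c,(384,288),interpolation=cv2.INTER_CUBIC)
o=np.zeros((584,770,3),np.uint8);o[:288,:384]=b;o[:288,386:]=c;o[290:290+288,:384]=cv2.resize(a,(384,288));cv2.imwrite('pics/j.png',o)
E
```

```text
(no output)
```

View pics/j.png

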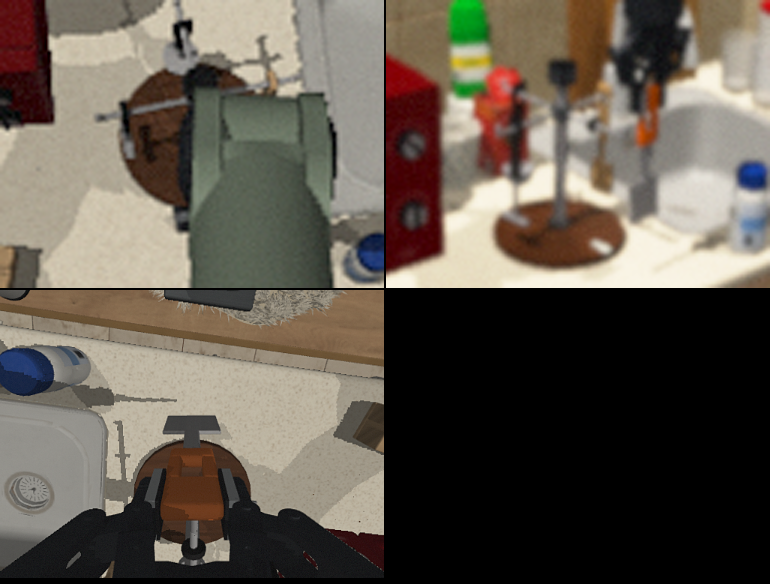

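The pictures show the turner held upright outside the hook (wrist: handle at (193,490), hook rod below it at (195,535)); scene: the turner hangs clear of the tree in line with the mark. One refined lateral check in the hook's frame.

```bash
python3 - <<'E'
from h import *
A=np.array([.570,-.0092]);th=np.radians(187.9);u=np.array([np.cos(th),np.sin(th)]);n=np.array([u[1],-u[0]]) # n: ~ -y.. lateral
print('n',n)
p,d,ci=grab('wrist');C=cloud(d,ci).reshape(-1,3);col=p.reshape(-1,3).astype(int)
hsv=cv2.cvtColor(p,cv2.COLOR_RGB2HSV).reshape(-1,3);org=(hsv[:,0]<14)&(hsv[:,0]>3)&(hsv[:,1]>150)
L=np.c_[(C[:,:2]-A)@u,(C[:,:2]-A)@n]
for r0 in range(25,125,8):
    m=(L[:,0]>r0/1e3)&(L[:,0]<(r0+8)/1e3)&(abs(L[:,1])<.016)&(C[:,2]>.188)&(C[:,2]<.212)&~org
    if m.sum()>5: y=L[m,1]*1e3;print(r0,m.sum(),'lat min/mid/max',y.min().round(1),np.median(y).round(1),y.max().round(1),'z',np.median(C[m,2]).round(4),C[m,2].max().round(4))
for zlo,zhi in [(.268,.28),(.25,.265),(.22,.25),(.198,.215)]:
    m=org&(C[:,2]>zlo)&(C[:,2]<zhi)&(abs(L[:,1])<.03)&(L[:,0]>.12)&(L[:,0]<.18)
    if m.sum()>5: y=L[m,1]*1e3;print('turner',zlo,m.sum(),'lat',np.percentile(y,[1,50,99]).round(1),'mid',((y.min()+y.max())/2).round(1),'r',np.percentile(L[m,0]*1e3,[1,99]).round(1))
m=(C[:,2]>.085)&(C[:,2]<.15)&(abs(L[:,1])<.04)&(L[:,0]>.1)&(L[:,0]<.2)
for z in (.085,.105,.125):
    q=m&(C[:,2]>z)&(C[:,2]<z+.02)
    if q.sum()>5:y=L[q,1]*1e3;print('blade',z,q.sum(),y.min().round(1),y.max().round(1),'r',np.median(L[q,0]).round(4))
E
```

```text
n [-0.13744455  0.99050946]
41 71 lat min/mid/max -3.4 -0.0 2.6 z 0.1974 0.1994
49 20 lat min/mid/max -6.4 -0.7 9.1 z 0.1988 0.2043
57 664 lat min/mid/max -11.2 -0.6 10.6 z 0.1995 0.2062
65 108 lat min/mid/max -3.2 0.1 3.4 z 0.1971 0.1988
73 117 lat min/mid/max -3.1 0.1 3.4 z 0.1971 0.1992
81 119 lat min/mid/max -3.0 0.2 3.4 z 0.1973 0.1991
89 21 lat min/mid/max -2.9 0.2 2.7 z 0.1978 0.1986
turner 0.268 2353 lat [-14.7   0.   15.3] mid 0.2 r [146.9 156.4]
turner 0.25 1447 lat [-14.8   0.4  15.4] mid 0.2 r [154.3 156.5]
turner 0.22 1269 lat [-15.2   0.   15.7] mid 0.3 r [151.7 156.4]
turner 0.198 1007 lat [-14.7  -0.   15.1] mid 0.2 r [147.  156.1]
blade 0.085 342 -27.9 27.7 r 0.1525
blade 0.105 471 -27.6 27.5 r 0.1525
blade 0.125 601 -27.5 28.0 r 0.1525
```

Aligned: hook lateral centre 0.2 mm, turner 0.2 mm, both level; the stop's outer face shows at about r = 64 mm. I lower 29 mm and slide over the upturned end.

Call:
play_rows([
  [0,0,1,0,0,0,-1],
  [0,0,2,0,0,0,-1],
  [0,0,2.9,0,0,0,-1],
  [0,0,2.9,0,0,0,-1],
  [0,0,2.9,0,0,0,-1],
], squeeze=90)

```text
clock: 16.85
position: [0.4211, -0.0288, 0.1754]
tool_rot: [-3.141, -0.001, -3.006]
force: [-0.7, 0.4, -1.0]
grip_width: 0.0306
finger_force: 89.0
```

Call:
play_rows([
  [-0.6,0,0,0,0,0,-1],
  [-1.2,0,0,0,0,0,-1],
  [-1.8,0,0,0,0,0,-1],
  [-2.4,0,0,0,0,0,-1],
  [-3,0,0,0,0,0,-1],
])

```text
clock: 17.35
position: [0.4515, -0.0246, 0.1757]
tool_rot: [-3.142, 0.0, -3.006]
force: [0.2, 0.4, -0.8]
grip_width: 0.0308
finger_force: 89.0
```

```bash
cat > lat.py <<'E'
from h import *
st()
A=np.array([.570,-.0092]);th=np.radians(187.9);u=np.array([np.cos(th),np.sin(th)]);n=np.array([u[1],-u[0]])
p,d,ci=grab('wrist');C=cloud(d,ci).reshape(-1,3)
hsv=cv2.cvtColor(p,cv2.COLOR_RGB2HSV).reshape(-1,3);org=(hsv[:,0]<14)&(hsv[:,0]>3)&(hsv[:,1]>150)
L=np.c_[(C[:,:2]-A)@u,(C[:,:2]-A)@n]
for r0 in range(25,125,8):
    m=(L[:,0]>r0/1e3)&(L[:,0]<(r0+8)/1e3)&(abs(L[:,1])<.016)&(C[:,2]>.188)&(C[:,2]<.212)&~org
    if m.sum()>5: y=L[m,1]*1e3;print(r0,m.sum(),'lat',y.min().round(1),np.median(y).round(1),y.max().round(1),'z',np.median(C[m,2]).round(4))
for zlo,zhi in [(.235,.25),(.22,.235),(.2,.22),(.17,.18)]:
    m=org&(C[:,2]>zlo)&(C[:,2]<zhi)&(abs(L[:,1])<.03)&(L[:,0]>.05)&(L[:,0]<.18)
    if m.sum()>5: y=L[m,1]*1e3;print('turner',zlo,m.sum(),'lat',np.percentile(y,[1,99]).round(1),'mid',((y.min()+y.max())/2).round(1),'r',np.percentile(L[m,0]*1e3,[1,99]).round(1),C[m,2].max().round(4))
for z in (.06,.08,.1):
    q=(abs(L[:,1])<.035)&(L[:,0]>.05)&(L[:,0]<.17)&(C[:,2]>z)&(C[:,2]<z+.02)
    if q.sum()>5:y=L[q,1]*1e3;print('blade',z,q.sum(),y.min().round(1),y.max().round(1),'r',np.median(L[q,0]).round(4))
E
python3 lat.py
```

```text
17.35 [ 0.4515 -0.0246  0.1757] [-3.142  0.    -3.006] F [ 0.2  0.4 -0.8] w 0.0308 89.0 q7 1.9
41 125 lat -3.7 -0.3 3.1 z 0.197
49 23 lat -6.1 -0.3 7.8 z 0.1986
57 926 lat -10.7 -0.2 10.2 z 0.1996
65 161 lat -3.5 -0.2 3.0 z 0.197
73 165 lat -3.5 -0.2 3.0 z 0.1972
81 17 lat -2.3 -0.2 1.9 z 0.1978
113 66 lat -2.5 0.5 7.7 z 0.1967
turner 0.235 2738 lat [-14.   15.8] mid 0.7 r [116.5 125.8] 0.2459
turner 0.22 1405 lat [-14.1  15.6] mid 0.8 r [124.  125.8] 0.235
turner 0.2 928 lat [-14.4  16. ] mid 0.8 r [121.2 125.7] 0.22
turner 0.17 373 lat [-14.6  16.1] mid 0.7 r [122.6 125.6] 0.18
blade 0.06 398 -27.3 28.2 r 0.1219
blade 0.08 491 -27.2 28.6 r 0.1219
blade 0.1 791 -26.9 28.6 r 0.1218
```

Call:
play_rows([
  [0,-0.1,0,0,0,0,-1],
  [-0.6,-0.1,0,0,0,0,-1],
  [-1.4,-0.1,0,0,0,0,-1],
  [-2.2,-0.1,0,0,0,0,-1],
  [-3,-0.1,0,0,0,0,-1],
])

```text
clock: 17.9
position: [0.4816, -0.0215, 0.1757]
tool_rot: [-3.142, 0.0, -3.006]
force: [-0.9, 0.3, -1.4]
grip_width: 0.0306
finger_force: 89.1
```

Call:
play_rows([
  [-0.4,0,0,0,0,0,-1],
  [-0.8,0,0,0,0,0,-1],
  [-1.2,0,0,0,0,0,-1],
  [-1.4,0,0,0,0,0,-1],
  [-1.4,0,0,0,0,0,-1],
])

```text
clock: 18.4
position: [0.4948, -0.0198, 0.1757]
tool_rot: [-3.142, -0.0, -3.006]
force: [-0.1, 0.0, -1.8]
grip_width: 0.0303
finger_force: 89.1
```

```bash
python3 lat.py | grep -E 'turner 0.2 |turner 0.22|57|65|^1|blade'
```

```text
18.4 [ 0.4948 -0.0198  0.1757] [-3.142 -0.    -3.006] F [-0.1  0.  -1.8] w 0.0303 89.1 q7 1.92
65 21 lat -3.1 0.4 3.4 z 0.1964
105 158 lat -2.9 0.5 3.8 z 0.1975
113 225 lat -2.8 0.4 4.0 z 0.2059
turner 0.22 1396 lat [-15.2  14.7] mid -0.4 r [80.5 82.3] 0.235
turner 0.2 944 lat [-15.6  14.9] mid -0.4 r [77.1 82.2] 0.22
blade 0.06 305 -28.5 27.1 r 0.0784
blade 0.08 386 -28.1 27.2 r 0.0784
blade 0.1 688 -28.0 27.4 r 0.0783
```

The hook is through the hole, with about 8 mm left to the stop. Now creep in.

Call:
play_rows([
  [-0.2,0.06,0,0,0,0,-1],
  [-0.4,0.06,0,0,0,0,-1],
  [-0.6,0.06,0,0,0,0,-1],
  [-0.6,0.06,0,0,0,0,-1],
  [-0.6,0.06,0,0,0,0,-1],
])

```text
clock: 18.95
position: [0.5005, -0.0184, 0.1757]
tool_rot: [-3.142, -0.0, -3.006]
force: [-0.1, 0.1, -1.3]
grip_width: 0.0305
finger_force: 89.1
```

Call:
play_rows([
  [-0.05,0,0,0,0,0,-1],
  [-0.1,0,0,0,0,0,-1],
  [-0.15,0,0,0,0,0,-1],
  [-0.15,0,0,0,0,0,-1],
  [-0.15,0,0,0,0,0,-1],
])

```text
clock: 19.45
position: [0.502, -0.0182, 0.1757]
tool_rot: [-3.142, -0.0, -3.006]
force: [-0.2, -0.7, -1.3]
grip_width: 0.0305
finger_force: 89.1
```

Call:
play_rows([
  [-0.05,0,0,0,0,0,-1],
  [-0.1,0,0,0,0,0,-1],
  [-0.1,0,0,0,0,0,-1],
  [-0.1,0,0,0,0,0,-1],
  [-0.1,0,0,0,0,0,-1],
])

```text
clock: 19.95
position: [0.503, -0.018, 0.1757]
tool_rot: [-3.142, -0.0, -3.006]
force: [1.2, -0.8, -1.7]
grip_width: 0.0306
finger_force: 89.1
```

```bash
python3 -c "from h import *;st()"
```

```text
19.95 [ 0.503  -0.018   0.1757] [-3.142 -0.    -3.006] F [ 1.2 -0.8 -1.7] w 0.0306 89.1 q7 1.92
```

Call:
play_rows([
  [-0.05,0,0,0,0,0,-1],
  [-0.1,0,0,0,0,0,-1],
  [-0.1,0,0,0,0,0,-1],
  [-0.1,0,0,0,0,0,-1],
  [-0.1,0,0,0,0,0,-1],
])

```text
clock: 20.45
position: [0.5037, -0.0179, 0.1756]
tool_rot: [3.142, -0.0, -3.007]
force: [-3.2, 0.2, -0.6]
grip_width: 0.0308
finger_force: 89.0
```

Call:
play_rows([
  [-0.03,0,0,0,0,0,-1],
  [-0.06,0,0,0,0,0,-1],
  [-0.06,0,0,0,0,0,-1],
  [-0.06,0,0,0,0,0,-1],
  [-0.06,0,0,0,0,0,-1],
])

```text
clock: 20.95
position: [0.5039, -0.0179, 0.1755]
tool_rot: [3.141, -0.001, -3.007]
force: [-7.1, -0.2, 0.9]
grip_width: 0.0306
finger_force: 89.2
```

Call:
play_rows([
  [0,0,0,0,0,0,-1],
  [0,0,0,0,0,0,-1],
  [0,0,0,0,0,0,-1],
  [0,0,0,0,0,0,-1],
  [0,0,0,0,0,0,-1],
])

```text
clock: 21.45
position: [0.5039, -0.0179, 0.1755]
tool_rot: [3.141, -0.001, -3.007]
force: [-7.2, -1.0, 1.7]
grip_width: 0.0308
finger_force: 89.2
```

Pressed at about 7 N for over half a second. I back off, then lower until it hangs.

Call:
play_rows([
  [0.2,0,0,0,0,0,-1],
  [0.4,0,0,0,0,0,-1],
  [0.4,0,0.5,0,0,0,-1],
  [0.4,0,1,0,0,0,-1],
  [0.4,0,1.35,0,0,0,-1],
])

```text
clock: 21.95
position: [0.5006, -0.0183, 0.1616]
tool_rot: [-3.142, -0.0, -3.006]
force: [-0.3, -0.4, -1.6]
grip_width: 0.0303
finger_force: 88.9
```

Call:
play_rows([
  [0,0,0.03,0,0,0,-1],
  [0,0,0.06,0,0,0,-1],
  [0,0,0.1,0,0,0,-1],
  [0,0,0.1,0,0,0,-1],
  [0,0,0.1,0,0,0,-1],
])

```text
clock: 22.45
position: [0.5007, -0.0184, 0.1613]
tool_rot: [-3.142, 0.0, -3.006]
force: [-0.3, 0.2, -1.7]
grip_width: 0.0307
finger_force: 89.0
```

```bash
python3 lat.py
```

```text
22.45 [ 0.5007 -0.0184  0.1613] [-3.142  0.    -3.006] F [-0.3  0.2 -1.7] w 0.0307 89.0 q7 1.93
25 186 lat -4.2 -0.6 2.8 z 0.1972
33 193 lat -3.6 -0.1 2.8 z 0.1973
41 49 lat -3.5 -0.6 2.8 z 0.1973
73 378 lat -16.0 -0.4 16.0 z 0.1979
81 251 lat -3.1 0.1 3.7 z 0.1973
89 272 lat -3.0 0.3 3.6 z 0.1972
97 287 lat -2.9 0.1 3.6 z 0.1973
105 200 lat -2.8 0.6 4.0 z 0.1977
113 270 lat -2.7 0.6 3.9 z 0.2061
turner 0.22 2769 lat [-14.6  15.1] mid 0.3 r [66.9 76.3] 0.2315
turner 0.2 1710 lat [-14.6  15.2] mid 0.3 r [74.4 76.3] 0.22
turner 0.17 340 lat [-15.4  15.6] mid 0.2 r [68.2 76.1] 0.18
blade 0.06 352 -27.5 28.0 r 0.0724
blade 0.08 445 -27.4 27.8 r 0.0724
blade 0.1 376 -27.4 27.9 r 0.0712
```

Call:
play_rows([
  [0,0,0.03,0,0,0,-1],
  [0,0,0.06,0,0,0,-1],
  [0,0,0.08,0,0,0,-1],
  [0,0,0.08,0,0,0,-1],
  [0,0,0.08,0,0,0,-1],
])

```text
clock: 23.0
position: [0.5007, -0.0183, 0.1608]
tool_rot: [3.141, 0.0, -3.006]
force: [-3.5, 0.8, 7.6]
grip_width: 0.0305
finger_force: 89.8
```

It rests on the rod. Release and retreat upward.

Call:
play_rows([
  [0,0,-0.04,0,0,0,-1],
  [0,0,-0.04,0,0,0,-0.25],
  [0,0,-0.04,0,0,0,0],
  [0,0,-0.04,0,0,0,0.3],
  [0,0,-0.04,0,0,0,0.6],
], squeeze=20)

```text
clock: 23.5
position: [0.5006, -0.0184, 0.1608]
tool_rot: [-3.142, -0.0, -3.006]
force: [-0.6, -0.7, -0.0]
grip_width: 0.0676
finger_force: 0.0
```

Call:
play_rows([
  [0,0,0,0,0,0,0.6],
  [0,0,0,0,0,0,0.6],
  [0,0,0,0,0,0,0.6],
  [0,0,0,0,0,0,0.6],
  [0,0,0,0,0,0,0.6],
])

```text
clock: 24.0
position: [0.5006, -0.0184, 0.1608]
tool_rot: [-3.142, -0.0, -3.006]
force: [-0.2, -0.0, -0.1]
grip_width: 0.0684
finger_force: 0.0
```

```bash
python3 lat.py
```

```text
24.0 [ 0.5006 -0.0184  0.1608] [-3.142 -0.    -3.006] F [-0.2 -0.  -0.1] w 0.0684 0.0 q7 1.93
25 198 lat -4.2 -0.7 2.8 z 0.1972
33 193 lat -3.6 -0.1 2.8 z 0.1972
41 43 lat -3.5 -0.6 2.8 z 0.1974
73 213 lat -7.6 0.0 3.2 z 0.1971
81 257 lat -3.1 0.1 3.6 z 0.1971
89 278 lat -3.0 0.5 3.6 z 0.1973
97 283 lat -2.9 0.1 3.6 z 0.1971
105 203 lat -2.9 0.6 4.0 z 0.1975
113 273 lat -2.8 0.6 3.9 z 0.2058
turner 0.22 2778 lat [-14.9  15.4] mid 0.3 r [67.1 76.3] 0.2314
turner 0.2 1777 lat [-15.1  15.6] mid 0.3 r [73.3 76.3] 0.22
turner 0.17 326 lat [-15.5  15.7] mid 0.2 r [69.2 76. ] 0.18
blade 0.06 353 -27.6 27.8 r 0.0723
blade 0.08 445 -27.5 27.6 r 0.0723
blade 0.1 358 -27.5 28.0 r 0.0711
```

Hanging freely, upright. Retreat up and check.

Call:
play_rows([
  [0,0,-1.5,0,0,0,0.6],
  [0,0,-3.5,0,0,0,0.6],
  [0,0,-6,0,0,0,0.6],
  [0,0,-9,0,0,0,0.6],
  [0,0,-12,0,0,0,0.6],
])

```text
clock: 24.55
position: [0.5004, -0.0185, 0.2819]
tool_rot: [-3.141, -0.0, -3.007]
force: [-0.1, 0.4, -0.5]
grip_width: 0.0683
finger_force: 0.0
```

Call:
play_rows([
  [0,0,0,0,0,0,0.6],
  [0,0,0,0,0,0,0.6],
  [0,0,0,0,0,0,0.6],
  [0,0,0,0,0,0,0.6],
  [0,0,0,0,0,0,0.6],
])

```text
clock: 25.05
position: [0.5003, -0.0184, 0.2802]
tool_rot: [-3.141, -0.001, -3.007]
force: [-0.1, -0.3, -0.4]
grip_width: 0.0684
finger_force: 0.0
```

```bash
python3 lat.py; python3 -c "
from h import *
p,d,ci=grab('wrist');C=cloud(d,ci);hookang(ci,C)
st();print(observe()['qd'].round(3));print(bot.job_done())"
```

```text
25.05 [ 0.5003 -0.0184  0.2802] [-3.141e+00 -1.000e-03 -3.007e+00] F [-0.1 -0.3 -0.4] w 0.0684 0.0 q7 1.82
25 72 lat -3.6 -0.7 2.2 z 0.1974
33 80 lat -3.5 -0.3 3.0 z 0.1973
41 81 lat -3.5 -0.2 3.0 z 0.1974
49 65 lat -7.2 -0.2 6.9 z 0.1977
57 14 lat -4.8 0.2 5.3 z 0.2049
73 74 lat -3.2 -0.1 3.0 z 0.1971
81 94 lat -3.2 -0.1 3.8 z 0.1973
89 98 lat -3.1 0.7 3.8 z 0.1972
97 94 lat -2.3 0.8 3.8 z 0.1971
105 77 lat -2.2 0.8 3.8 z 0.1976
113 65 lat -2.1 0.8 3.8 z 0.2065
turner 0.22 702 lat [-14.7  15.9] mid 0.4 r [66.6 75.6] 0.2314
turner 0.2 290 lat [-15.1  15.5] mid 0.4 r [73.4 75.8] 0.2199
turner 0.17 81 lat [-15.1  15.6] mid 0.2 r [67.8 75.6] 0.18
blade 0.06 131 -27.4 27.6 r 0.072
blade 0.08 153 -27.5 27.4 r 0.0721
blade 0.1 175 -27.4 28.1 r 0.0705
[(0, 31), (4, 49), (6, 58), (10, 37), (12, 38), (92, 31), (94, 76), (96, 149), (98, 167), (104, 31), (184, 47), (186, 240), (188, 230), (190, 85), (192, 46), (194, 33), (268, 33), (270, 44), (274, 162), (276, 171), (278, 82), (280, 40), (358, 36)]
25.15 [ 0.5005 -0.0184  0.2805] [-3.141e+00 -1.000e-03 -3.007e+00] F [-0.  -0.4 -0.3] w 0.0682 0.0 q7 1.82
[ 0.    -0.002  0.001 -0.002  0.     0.    -0.001]
the job is handed in; nothing more can be done
None
```

I lined the empty hook up with the mark, pressed the turner on the rubber stop at about 7 N for over half a second, and left it hanging upright and free. The job is handed in at about 25 s (no verdict shown; the loose items were not re-checked).

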